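# Wind the clockwork tea mill and hold its bayonet lid at the run mark

### The job

Grind some tea on the trolley's clockwork mill: first wind its key clockwise until it is fully wound and stops (more than one turn of the wrist), then fit the loose bayonet lid into the mill's round collar so that it sits fully home, and twist it clockwise against its return spring until the grip bar points at the single run rib, halfway to the lock. Do not turn the lid on as far as the lock (the pair of ribs), and leave the other things on the tray where they are. The mill runs only while the lid is held, so finish with the gripper still holding the lid at the run rib.

Things in the scene. Friction and masses are not known exactly. Their poses are not given: they have to be found in the camera images.
- mill: Clockwork tea mill, fixed to the tray: a white enamelled housing 140 (x) x 270 (y, long axis) mm, flat deck 50 mm above the tray. Origin at the centre of its underside, on the tray. On the deck at y = +75 stands the winding key, at y = -75 the round bayonet collar (both at x = 0). The position and the yaw vary.
- collar (a point): Centre of the mouth of the bayonet collar, 84 mm above the tray; axes parallel to the mill's. Steel tube, outside diameter 88 mm, 34 mm off the deck; bore 53 mm. The lid goes in from above, pins over the entry slots (either way round), with about 2.5 mm of play. Fully home, its disc rests on the collar's rim and the lid's origin is 24 mm below this point; then it turns clockwise under the lip.
- run_rib: Run mark: a single upright steel rib 18 x 6 mm, 34 mm high, on the collar's outside, 43 to 61 mm from its axis. Origin on the collar's axis 50 mm above the tray, own x axis outward along the rib: 0.70 rad clockwise of the entry slots, -0.35 rad from the mill's x axis. The lock mark, a pair of shorter, thinner ribs, is 0.7 rad farther clockwise.
- drive (a joint): Turn of the sprung plate in the collar, rad, growing clockwise from above; 0 at rest, lock click at 1.1, hard stop 1.3. The pins sit in its forks with 0.1 rad play, so it reads about 0.1 less than the lid has turned from the slots: about 0.6 with the bar at the run rib. Spring 0.02 N m at rest, 0.08 N m at the run rib; it turns an unheld lid back.
- key_grip (a point): Point on the key's vertical axis, mid-wing, 100 mm above the tray: pinch it here from above. The key is an upright flat steel wing 46 mm wide, 10 mm thick, 36 mm high (80 to 116 mm above the tray) on a stem. This point's x axis lies along the wing's width, z up, and turns with the key.
- key (a joint): Winding of the key, rad, growing clockwise from above. It starts between 0 and 0.5; hard stop, fully wound, at 2.6, where the wing lies along the mill's long (y) axis. Turning needs about 0.06 N m; a ratchet drag keeps it where it is left, so it can be released and taken again.
- lid: Loose bayonet lid standing on its plug on the tray, about 0.2 kg. Origin at the centre of the plug's underside, z up. Tapered plug 45 mm diameter, 24 mm long; two diametrical round steel pins 10 mm thick along the lid's x axis, ends 32 mm from the axis, centres 11.5 mm above the origin; black disc 78 mm diameter, 24 to 32 mm up.
- tumbler_a: Glass tumbler 68 mm diameter, 88 mm high, beside the lid. Bystander. Origin under its centre.
- tumbler_b: The same kind of tumbler, farther back. Bystander. Origin under its centre.
- caddy: Steel tea caddy with a cork bottom, 76 mm diameter, 90 mm high, beside the lid. Bystander. Origin under its centre.
- teapot: Turquoise ceramic teapot, about 140 mm diameter, 127 mm high, on the left. Bystander. Origin under its centre.
- kettle: Chrome kettle, 150 mm diameter, 223 mm high with its handle, back left. Bystander. Origin under its centre.
- spoon: Steel spoon 150 mm long lying on the tray, back right. Bystander.
- sugar_bowl: White sugar bowl, 90 mm diameter, 50 mm high, right. Bystander. Origin under its centre.
- slot (a point): Point over one of the two diametrical entry slots, 30 mm from the collar's axis, at mouth height. The slots are 16 mm wide, reach 36 mm from the axis, and lie along +0.35 rad (counterclockwise from above) from the mill's x axis and the reverse way. Between them a lip 6 mm thick covers the chamber where the pins turn.
- lid_grip (a point): Point on the lid's axis 54 mm above its origin, on the steel grip bar that stands on the disc: pinch the bar here from above. The bar is 62 mm long along the lid's x axis (same direction as the pins), 16 mm thick (y), its top 65 mm above the lid's origin.
There are look-alikes about, which are no part of the job. Leave any blue, orange or turquoise look-alike of the lid alone.

How it is judged (in metres and radians):
On the way, in this order (a step that is already met when the one before it is completed fails the run):
1. the key is fully wound (value of joint key above 2.35 rad), for 0.2 s.
2. the lid sits fully home in the collar (horizontal distance between lid and collar below 0.006 m and z of lid in the frame of collar below -0.0205 m and angle between lid's own z axis and vertical below 0.12 rad), for 0.1 s.
At the end, for the whole second after the job is handed in: Key wound past 2.35 rad (stop at 2.6); lid home in the collar (within 6 mm of its axis, within 3.5 mm of full depth, tilt under 0.12 rad), its bar within 0.2 rad of the run rib, the drive plate turned 0.3 to 0.9 rad, at rest, and the fingers still gripping the lid with more than 2 N (all of step 2 and value of joint key above 2.35 rad and angle between the x axis of lid and the x axis of run_rib, either way round below 0.2 rad and value of joint drive between 0.3 and 0.9 rad and linear speed of lid below 0.02 m/s and contact force between the fingers and lid above 2 N); the arm keeps its last pose, push and grip.
It fails at once if the lid was turned on to the lock click (value of joint drive above 1.1 rad).
It fails at once if a bystander was disturbed (distance of any of tumbler_a, tumbler_b, caddy, teapot, kettle, spoon, sugar_bowl from where it was at the start of the episode above 0.03 m).
It also fails if it takes over 58 s, if anything falls off the work surface, if the arm or the gripper's body presses on something with over 40 N, if the wrist force passes 120 N, or if a joint passes its speed limit or range.

### The arm

A 6-joint arm with a two-finger parallel gripper is mounted at the origin on the work surface. World frame = base frame: x ahead of the robot, y to its left, z up, the work surface at z = 0. Lengths are in mm, angles in rad, forces in N, time in s.
With the tool pointing down it reaches from about 275 to 750 mm from the base axis. Payload 10.2 kg.
Tool frame: the origin (TCP) lies at the very end of the fingers, on their centre line; the grasp point (between the pads) lies 19 mm behind it (bot.grip_depth is the distance from the TCP to the grasp point, in mm); z points along the fingers, x is the direction in which the jaws open and shut, and the axes are right-handed (so a half turn about z gives the same grasp; the last joint's range is limited). The gripper opens to 85 mm and grips with 20 to 120 N. Pads are 22 mm wide; open, the fingers measure 114 mm over their backs; the gripper's body (76 mm by 85 mm) begins 54 mm behind the grasp point. The pads swing forward as they close: fully open they stand 13 mm farther back than shut.
Start: joints at [1.013, 0.313, 1.498, -0, 1.331, -0.223], TCP at [172.517, 495.852, 231.294] pointing down, gripper open.
Joint ranges: [-2.94, 2.94], [-0.97, 2.17], [0.19, 2.56], [-1.23, 4.37], [0.02, 3.11], [-2.88, 2.88]. Speed limits (rad/s): [2.39, 2.39, 3.01, 3.14, 3.14, 3.14].

### API

Orientations are given as a unit quaternion [w, x, y, z].
In Python, from cell import bot gives the robot as it stands.
- The arm moves only by the tool apply_moves, never from a script. Its argument "increments" is a list of rows, each a list of 3 entries, a list of its own where there are three numbers: the closure in counts, from 0 (fully open) to 255 (shut), then the shift along the tool's x, y, z in m, then the turn about the tool's z in degrees. A call has 1 to 8 rows; each row is the pose to reach, as a shift and turn from the pose commanded when the call began, along the tool's axes at that moment; what a row does not reach only later rows make up. A row lasts 1/8 s, in which the tool goes at most 62.5 mm and 10.7 degrees, less where a joint would pass 70% of its speed; a pose out of reach is approached as far as the arm can. A call with a gripper value outside its range is refused whole. The fingers move at their own pace and stop on an object; "grip_force" is the grip in N (left out, the last holds). Time passes only in rows, so rows that repeat a pose let the fingers close. It gives the time, the measured TCP pose, the force and the opening at its end, in the units of the state.
- bot.observe(): the state, without advancing time (a new reading comes with each control period).
- bot.get_image(name): name is "scene" or "side" or "wrist"; returns the picture (420x560x3 uint8, red, green, blue); there is no depth.
- bot.get_calibration(name): a dict with "vertical_fov" (degrees; the focal length in pixels is half the picture's height over the tangent of half this angle, whatever the lens; pixels are square), "cx", "cy" (the principal point, pixels), "extrinsics" (4x4, takes a point from world to camera coordinates). Camera axes: x right, y down, z forward; pixel columns grow to the right and rows downward; lengths in mm; the calibration is good to about 2 mm. The wrist camera is an equidistant fisheye: a pixel r from the principal point sees the ray r / f radians off the axis. A picture is of the moment at which its call begins: read the wrist's pose just before it. get_calibration takes no time and is no camera call; for the wrist camera it gives the pose at the moment of the call.
- bot.hand_in(): hands the job in, once; it reports no verdict.
The state is a dict: "t": time; "joint_positions": joint angles; "qvel": joint speeds; "joint_efforts": joint torques, N m; "position": TCP position; "ee_rot": TCP orientation; "wrist_force": force on the tool from outside, world axes, zero at the start; "moment": the same for the moment, N m; "opening": finger opening in mm.
Only numpy, scipy, OpenCV 4.12 (cv2) and the standard library are available. Lean on these libraries where they do the work, as an engineer would, in place of code of your own. Each camera call takes 0.05 s, during which the arm holds its last target.

## Working session

There is one attempt and no reset: what is moved stays moved. The work goes in short steps, Python scripts to look and compute and a tool call to move; the robot and the scene stay as the last step left them, time stands still between calls to the robot, and variables do not carry over. Pictures are saved under pics/ and viewed, and the job is handed in when it is done.

Besides the shell and the picture viewer there is one more tool, called after ">>>" as name(argument=value, ...), one argument or row to a line, values as JSON. apply_moves: Moves the arm, as the interface text tells. Its arguments: {"type":"object","properties":{"increments":{"type":"array"},"grip_force":{"type":"number"}},"required":["increments"]}

```bash
ls; mkdir -p pics
python3 - <<'E'
from cell import bot
import cv2
print(bot.observe())
for n in ["scene","side","wrist"]:
    c=bot.get_calibration(n); print(n,c)
    im=bot.get_image(n); cv2.imwrite(f"pics/{n}0.png",cv2.cvtColor(im,cv2.COLOR_RGB2BGR))
E
```

```text
pics
{'t': 0.0, 'joint_positions': array([ 1.01259583e+00,  3.13442621e-01,  1.49843639e+00,  2.62905176e-05,
        1.33101248e+00, -2.23403330e-01]), 'qvel': array([ 0.00079039, -0.00071093,  0.00174159,  0.00138801,  0.00072438,
        0.00116928]), 'joint_efforts': array([-1.33140213e-03, -4.12276447e+01, -2.59745622e+01, -2.90765629e-04,
        4.14043883e-03, -3.80024119e-06]), 'position': array([172.3696167 , 495.62311149, 230.73911766]), 'ee_rot': array([ 2.37873643e-04,  8.15040784e-01,  5.79403226e-01, -6.04420328e-04]), 'wrist_force': array([-0.26794016, -0.39176041,  0.32202545]), 'moment': array([-0.02380243, -0.00013416,  0.04300996]), 'opening': 84.87317506019613}
scene {'vertical_fov': 42.43593431651216, 'cx': 286.7240842821822, 'cy': 209.8883485997814, 'extrinsics': array([[ 8.01889129e-01,  5.97456179e-01, -4.46527820e-03,
        -4.87509872e+02],
       [ 3.76531747e-01, -5.11144961e-01, -7.72628418e-01,
        -1.39930939e+02],
       [-4.63894027e-01,  6.17881010e-01, -6.34842806e-01,
         1.83150919e+03],
       [ 0.00000000e+00,  0.00000000e+00,  0.000
[... 235 characters left out ...]
  [-2.59010024e-01, -6.63504695e-01, -7.01908347e-01,
         2.36751555e+02],
       [ 2.63993719e-01,  6.50405663e-01, -7.12235768e-01,
         1.32370446e+03],
       [ 0.00000000e+00,  0.00000000e+00,  0.00000000e+00,
         1.00000000e+00]])}
wrist {'vertical_fov': 65.70646984690485, 'cx': 277.92389876970265, 'cy': 211.7881536185105, 'extrinsics': array([[ 3.28468656e-01,  9.44514531e-01, -8.01710377e-04,
        -5.24521898e+02],
       [ 9.00680344e-01, -3.12968873e-01,  3.01372532e-01,
        -3.97172900e+01],
       [ 2.84399826e-01, -9.97135153e-02, -9.53506137e-01,
         3.79037517e+02],
       [ 0.00000000e+00,  0.00000000e+00,  0.00000000e+00,
         1.00000000e+00]])}
```

View pics/scene0.png

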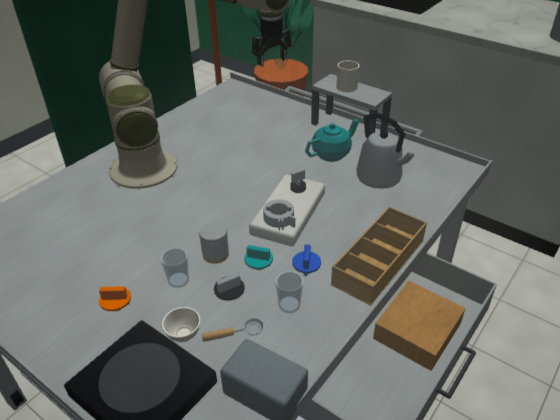

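View pics/side0.png

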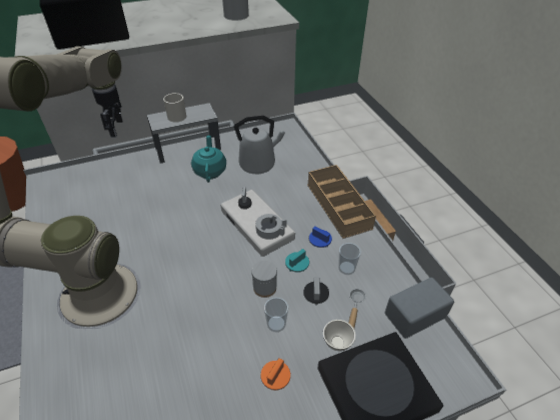

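View pics/wrist0.png

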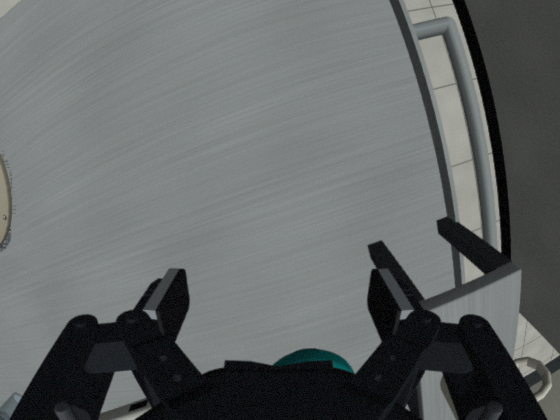

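The scene and side views show the white mill (scene ~(288,207), side ~(258,220)) and the black lid with its steel bar (scene ~(230,286), side ~(316,292)). The look-alikes are blue, turquoise and orange. I'll enlarge crops next.

```bash
cat > h.py <<'E'
import numpy as np, cv2
from scipy.optimize import least_squares
from cell import bot
def cal(n):
    c=bot.get_calibration(n); c['f']=210/np.tan(np.radians(c['vertical_fov']/2)); c['n']=n; return c
def proj(c,P):
    E=c['extrinsics']; p=E[:3,:3]@np.asarray(P,float)+E[:3,3]
    if c['n']=='wrist':
        r=np.hypot(p[0],p[1]); th=np.arctan2(r,p[2]); s=c['f']*th/max(r,1e-9)
        return np.array([c['cx']+s*p[0],c['cy']+s*p[1]])
    return np.array([c['cx']+c['f']*p[0]/p[2],c['cy']+c['f']*p[1]/p[2]])
def ray(c,px):
    d=np.array([px[0]-c['cx'],px[1]-c['cy']])/c['f']
    if c['n']=='wrist':
        r=np.linalg.norm(d); v=np.array([*(d/max(r,1e-9)*np.sin(r)),np.cos(r)])
    else: v=np.array([*d,1.0])
    E=c['extrinsics']; R=E[:3,:3]
    v=R.T@v; return -R.T@E[:3,3], v/np.linalg.norm(v)
def onz(c,px,z):
    o,v=ray(c,px); return o+v*(z-o[2])/v[2]
def tri(obs):
    A=np.zeros((3,3));b=np.zeros(3)
    for c,px in obs:
        o,v=ray(c,px);M=np.eye(3)-np.outer(v,v);A+=M;b+=M@o
    P=np.linalg.solve(A,b)
    return P,[np.round(proj(c,P)-px,1) for c,px in obs]
def crop(src,dst,x0,y0,w,h,s):
    im=cv2.imread(src)[y0:y0+h,x0:x0+w]; im=cv2.resize(im,None,fx=s,fy=s,interpolation=cv2.INTER_CUBIC)
    step=10
    for x in range((x0+9)//10*10,x0+w,10): cv2.putText(im,str(x),(int((x-x0+.5)*s),8),0,.3,(0,0,255),1); cv2.line(im,(int((x-x0+.5)*s),10),(int((x-x0+.5)*s),14),(0,0,255),1)
    for y in range((y0+9)//10*10,y0+h,10): cv2.putText(im,str(y),(0,int((y-y0+.5)*s)+3),0,.3,(0,0,255),1)
    cv2.imwrite(dst,im)
def snap(n,name):
    c=cal(n); im=bot.get_image(n); cv2.imwrite(f"pics/{name}.png",cv2.cvtColor(im,cv2.COLOR_RGB2BGR)); return c
E
python3 - <<'E'
from h import *
crop("pics/scene0.png","pics/s_mill.png",240,160,95,85,8)
crop("pics/side0.png","pics/d_mill.png",210,180,95,75,8)
crop("pics/scene0.png","pics/s_lid.png",200,260,60,45,10)
crop("pics/side0.png","pics/d_lid.png",290,270,60,40,10)
E
```

```text
(no output)
```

View pics/s_mill.png

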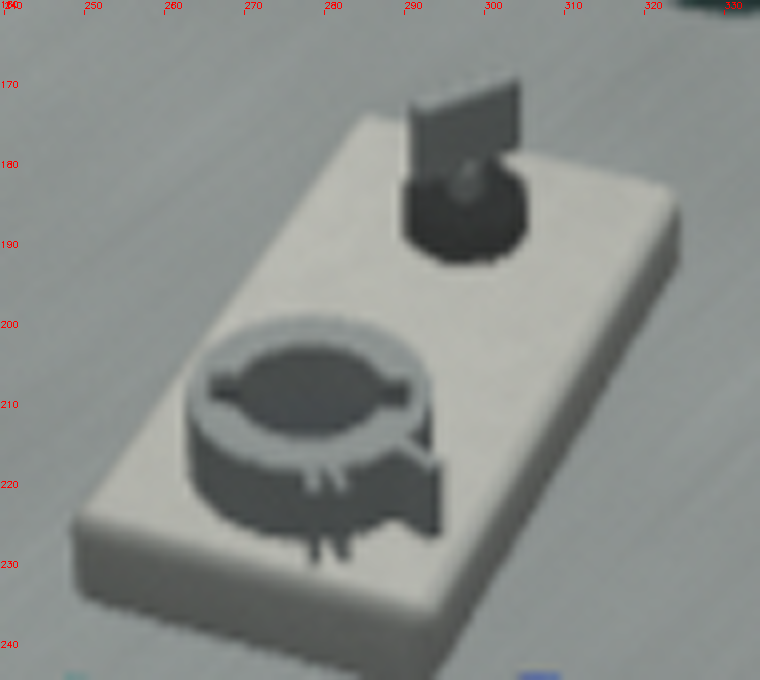

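View pics/d_mill.png

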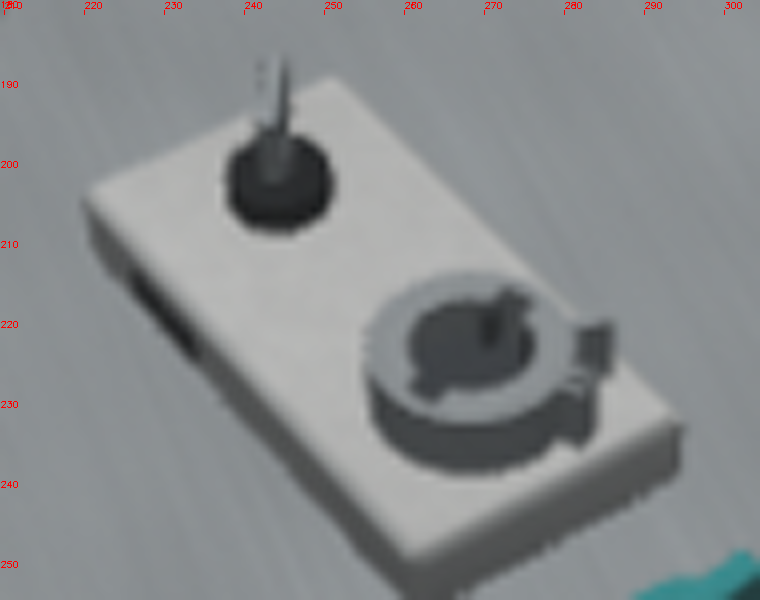

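View pics/s_lid.png

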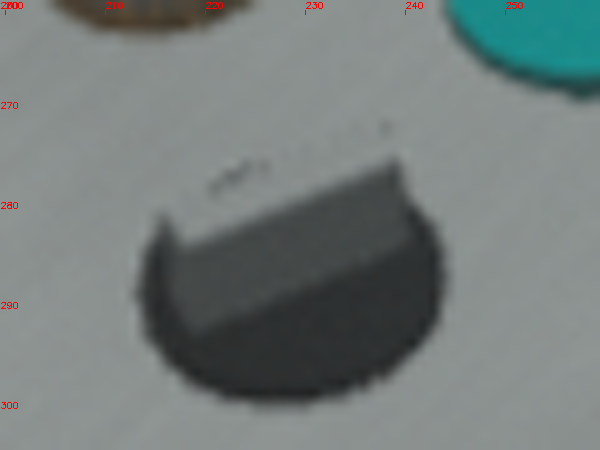

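View pics/d_lid.png

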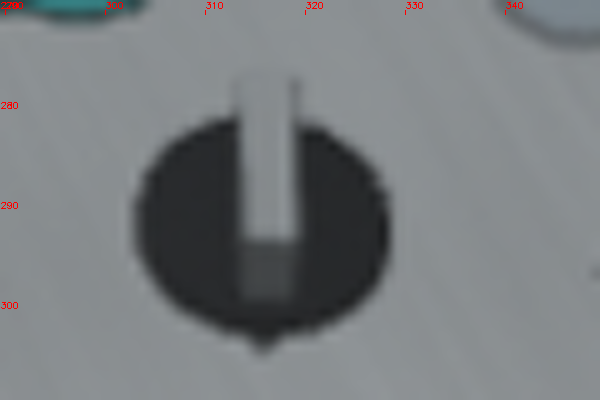

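```bash
cat > m1.py <<'E'
from h import *
S=cal('scene');D=cal('side')
pr=lambda n,r:print(n,np.round(r[0],1),[list(map(float,e)) for e in r[1]])
cs={'-+':((285.5,174.3),(220.5,203.5)),'++':((323,183.5),(250.5,189.5)),'--':((249.5,224.3),(261,250)),'+-':((293.8,236),(294,232.3))}
P={}
for k,(a,b) in cs.items():
    r=tri([(S,a),(D,b)]);pr(k,r);P[k]=r[0]
pr('collar bore',tri([(S,(278,208.6)),(D,(268.6,222.4))]))
pr('slot+',tri([(S,(290.8,208.2)),(D,(274.8,217))]))
pr('slot-',tri([(S,(265.5,208)),(D,(261.8,228.8))]))
pr('key top',tri([(S,(297,171.3)),(D,(243.5,188))]))
pr('lid bar top near/far', tri([(S,(217.5,284)),(D,(316.2,293.5))]))
pr('lid disc c', tri([(S,(228.3,287.5)),(D,(316,291.5))]))
m=sum(P.values())/4
x=(P['++']+P['+-']-P['-+']-P['--']);y=(P['++']+P['-+']-P['+-']-P['--'])
print('mill',m,'yaw',np.arctan2(x[1],x[0]),np.arctan2(-y[0],y[1]),np.linalg.norm(x)/2,np.linalg.norm(y)/2)
# fit mill model with rounded corners: lsq x,y,yaw (z deck 50)
names=list(cs); sg={'-+':(-1,1),'++':(1,1),'--':(-1,-1),'+-':(1,-1)}
def f(p):
    c,s=np.cos(p[2]),np.sin(p[2]);R=np.array([[c,-s],[s,c]]);o=[]
    def T(q,z): return [*(R@np.array(q)+p[:2]),z+p[3]]
    for k in names:
        q=T((sg[k][0]*69,sg[k][1]*134),50)
        o+=[*(proj(S,q)-cs[k][0]),*(proj(D,q)-cs[k][1])]
    q=T((0,-75),84); o+=[*(proj(S,q)-(278,208.6)),*(proj(D,q)-(268.6,222.4))]
    for a,(u,v) in ((.35,((290.8,208.2),(274.8,217))),(.35+np.pi,((265.5,208),(261.8,228.8)))):
        q=T((36*np.cos(a),-75+36*np.sin(a)),84);o+=[*(proj(S,q)-u),*(proj(D,q)-v)]
    return np.array(o)
r=least_squares(f,[m[0],m[1],0,0],loss='soft_l1');p=r.x;print(p,np.round(f(p).reshape(-1,4),1))
c,s=np.cos(p[2]),np.sin(p[2])
print('collar',p[0]+75*s,p[1]-75*c,'key',p[0]-75*s,p[1]+75*c)
E
python3 m1.py
```

```text
-+ [447.9 206.9  44.4] [[-0.3, 0.7], [-0.1, -0.6]]
++ [571.6 237.   45.2] [[-0.2, 0.4], [-0.1, -0.4]]
-- [510.3 -48.3  43. ] [[-0.5, 1.0], [-0.2, -0.9]]
+- [640.5 -13.7  42. ] [[-0.7, 1.2], [-0.3, -1.1]]
collar bore [562.8  19.   84. ] [[-0.2, 0.4], [-0.1, -0.3]]
slot+ [591.7  38.8  83.5] [[-0.6, 1.2], [-0.2, -1.1]]
slot- [532.3   0.6  83.4] [[-0.2, 0.4], [-0.1, -0.4]]
key top [526.5 164.3 120.3] [[0.6, -1.2], [0.3, 1.1]]
lid bar top near/far [ 600.6 -278.    56.7] [[-0.1, 0.1], [-0.0, -0.1]]
lid disc c [ 612.4 -254.5   30.1] [[-0.2, 0.3], [-0.1, -0.3]]
mill [542.57590812  95.46694859  43.63285291] yaw 0.24966478414613633 0.25385183504147585 131.00004763452287 261.3804292621919
[ 5.42603746e+02  9.49465151e+01  2.55570844e-01 -3.87821094e+00] [[-1.8 -0.5 -1.8 -0.6]
 [ 1.7 -0.1  0.5 -1.7]
 [-1.6  0.8 -0.  -0.7]
 [-0.6  1.2  0.9 -1.5]
 [ 0.2  0.6 -0.8 -0.1]
 [ 0.1  1.3 -0.8 -1.1]
 [ 0.   1.  -0.3  0.1]]
collar 561.5635772227085 22.382579208215404 key 523.643914398994 167.51045100180227
```

```bash
python3 - <<'E'
from h import *
S=cal('scene');D=cal('side');W=cal('wrist')
pr=lambda n,r:print(n,np.round(r[0],1),[list(map(float,e)) for e in r[1]])
pr('kettle lid knob',tri([(S,(384,130)),(D,(255,130))]))
pr('kettle body',tri([(S,(380,163)),(D,(257,150))]))
pr('teapot knob',tri([(S,(333,127)),(D,(209,148))]))
pr('caddy top',tri([(S,(214,232)),(D,(264.5,268))]))
pr('tumA top',tri([(S,(176,257)),(D,(276,307))]))
pr('tumB top',tri([(S,(289,281)),(D,(349,252))]))
pr('turq disc',tri([(S,(259,259)),(D,(297,262))]))
pr('blue disc',tri([(S,(306.5,263)),(D,(320.5,238))]))
print('W cam', ray(W,(W['cx'],W['cy'])))
E
python3 - <<'E'
from h import *
crop("pics/scene0.png","pics/s_lidn.png",150,215,160,110,5)
E
```

```text
kettle lid knob [661.  432.1 168.2] [[-1.0, 2.2], [-0.3, -2.0]]
kettle body [666.2 429.9  59.8] [[0.5, -1.0], [0.2, 0.9]]
teapot knob [476.  436.4 120.1] [[0.0, -0.0], [0.0, 0.0]]
caddy top [ 484.5 -159.1   85.6] [[0.4, -0.7], [0.2, 0.7]]
tumA top [ 469.6 -289.9   80.9] [[-0.5, 0.8], [-0.2, -0.8]]
tumB top [ 752.5 -186.9   81.9] [[-0.7, 1.1], [-0.3, -1.0]]
turq disc [ 606.  -123.7   22.8] [[-0.3, 0.5], [-0.1, -0.5]]
blue disc [719.  -60.9  25.4] [[-0.1, 0.2], [-0.0, -0.2]]
W cam (array([100.27150724, 520.79624171, 373.04097465]), array([ 0.28449471, -0.09956197, -0.95349367]))
```

View pics/s_lidn.png

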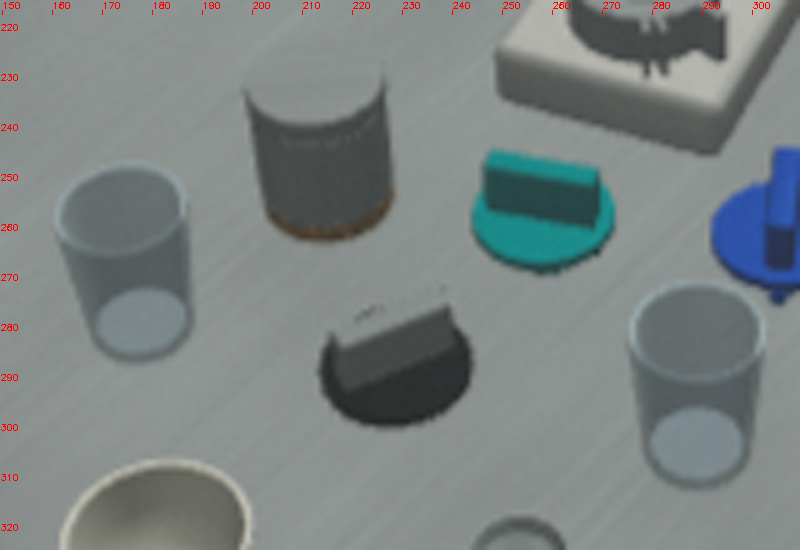

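>>> apply_moves(
  increments=[
    [0,[-0.026,0.058,0],-10],
    [0,[-0.052,0.116,0],-20],
    [0,[-0.078,0.174,0],-30],
    [0,[-0.104,0.232,0],-40],
    [0,[-0.13,0.29,0],-50],
    [0,[-0.155,0.348,0],-60],
    [0,[-0.18,0.4,0],-70],
    [0,[-0.196,0.441,0],-77],
  ],
  grip_force=60,
)

```text
t: 1.15
position: [500.1, 188.2, 231.3]
ee_rot: [-0.0, 0.281, 0.96, 0.0]
wrist_force: [0.3, 0.2, -0.3]
opening: 85.3
```

>>> apply_moves(
  increments=[
    [0,[0,0,0],0],
    [0,[0,0,0],0],
  ],
)

```text
t: 1.4
position: [498.6, 190.0, 231.1]
ee_rot: [-0.0, 0.284, 0.959, -0.0]
wrist_force: [-0.2, -0.5, 0.4]
opening: 85.4
```

Run:
```python
from h import *
o=bot.observe();q=o['ee_rot'];print(o['t'],o['position'],q,2*np.arctan2(q[2],q[1]),o['qvel'])
c=snap('wrist','w1');print(np.round(proj(c,(525,166,100)),1),np.round(proj(c,(562,20.5,84)),1))
```

```text
1.4 [498.56160029 189.97650754 231.0869503 ] [-4.32617584e-04  2.84486520e-01  9.58679942e-01 -3.11335075e-05] 2.564651049924966 [ 0.02576863 -0.01279588  0.00642084 -0.00110628 -0.00218463 -0.00021859]
[238.2 195.4] [123.4  88. ]
```

View pics/w1.png

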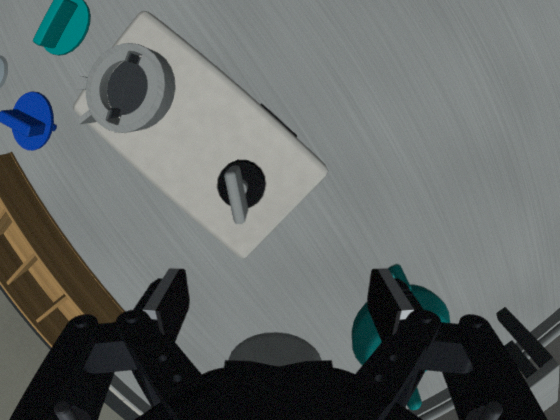

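Run:
```python
from h import *
crop("pics/w1.png","pics/w1k.png",205,145,75,90,7)
crop("pics/w1.png","pics/w1c.png",75,35,110,105,6)
```

```text
(no output)
```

View pics/w1k.png

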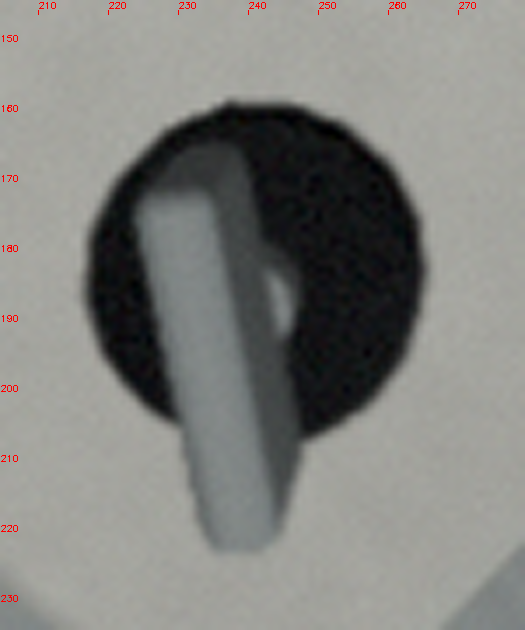

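View pics/w1c.png

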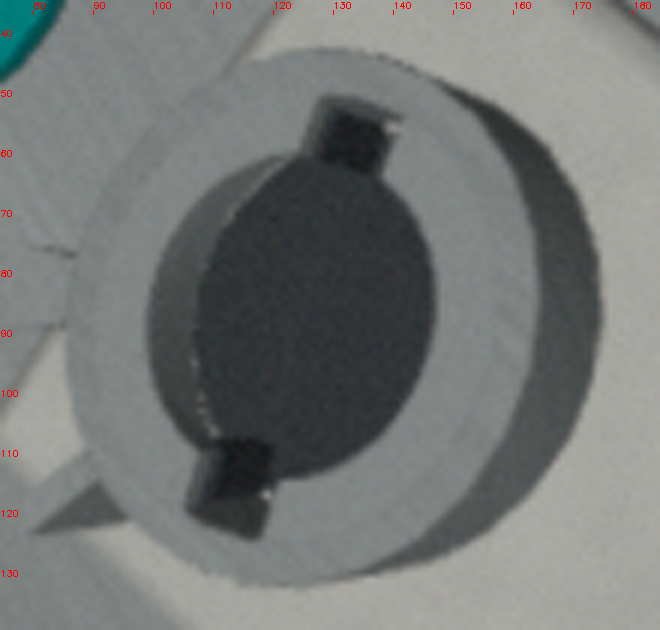

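Run:
```python
from h import *
c=cal('wrist');S=cal('scene');D=cal('side')
a=onz(c,(228.5,172.5),116);b=onz(c,(237.5,223),116)
print(a,b,(a+b)/2,np.linalg.norm(a-b),np.arctan2(*(a-b)[1::-1])%np.pi)
for e in ((223.3,173),(233.0,223)),((233.5,172.5),(242.3,223)):
    u=onz(c,e[0],116);v=onz(c,e[1],116);print('edge ang',np.arctan2(*(u-v)[1::-1]))
print('collar',onz(c,(124,87.5),84), 'slots',onz(c,(130.5,50.5),84),onz(c,(110,124),84))
P,r=tri([(c,(233,198)),(S,(297,171.3)),(D,(243.5,188))]);print(P,r)
P,r=tri([(c,(124,87.5)),(S,(278.2,208.6)),(D,(268.6,222.4))]);print(P,r)
s=onz(c,(131,51.5),84)-onz(c,(112.5,122),84);print('slot dir',np.arctan2(s[1],s[0])%np.pi,np.linalg.norm(s))
```

```text
[516.64572942 143.97606191 116.        ] [535.27468852 183.4889421  116.        ] [525.96020897 163.732502   116.        ] 43.684159806668745 1.130235787845947
edge ang -1.999937112701856
edge ang -2.0114482691022983
collar [561.28507341  20.99710848  84.        ] slots [536.13109599  -4.70908715  84.        ] [594.03347303  39.93111331  84.        ]
[525.93173738 163.67919978 120.3441863 ] [array([-0.7,  1.6]), array([ 0.3, -1.2]), array([0.1, 1.3])]
[562.49233522  20.35300107  82.63386072] [array([-0.6,  0.4]), array([-0.2,  0.4]), array([-0.3, -0.3])]
slot dir 0.6765664227069381 69.71398834620722
```

>>> apply_moves(
  increments=[
    [60,[-0.018,-0.003,0.02],-4],
    [100,[-0.036,-0.007,0.06],-8],
    [100,[-0.0365,-0.007,0.11],-8],
    [100,[-0.0365,-0.007,0.148],-8],
    [100,[-0.0365,-0.007,0.148],-8],
    [100,[-0.0365,-0.007,0.148],-8],
  ],
  grip_force=30,
)

```text
t: 2.2
position: [526.4, 164.7, 85.2]
ee_rot: [0.001, 0.216, 0.976, 0.0]
wrist_force: [0.1, 0.1, -0.2]
opening: 51.8
```

Run:
```python
from h import *
o=bot.observe();q=o['ee_rot'];print(o['t'],o['position'],q,2*np.arctan2(q[2],q[1]),o['opening'],o['wrist_force'],o['moment'])
c=snap('wrist','w2');crop("pics/w2.png","pics/w2c.png",140,220,280,200,2.7)
```

```text
2.2 [526.39961032 164.74759226  85.20550019] [1.25651360e-03 2.15770533e-01 9.76443203e-01 4.11675022e-04] 2.7066305018981773 51.81101894665347 [ 0.14883931  0.14937488 -0.22829611] [0.09291092 0.01501853 0.0257256 ]
```

View pics/w2c.png

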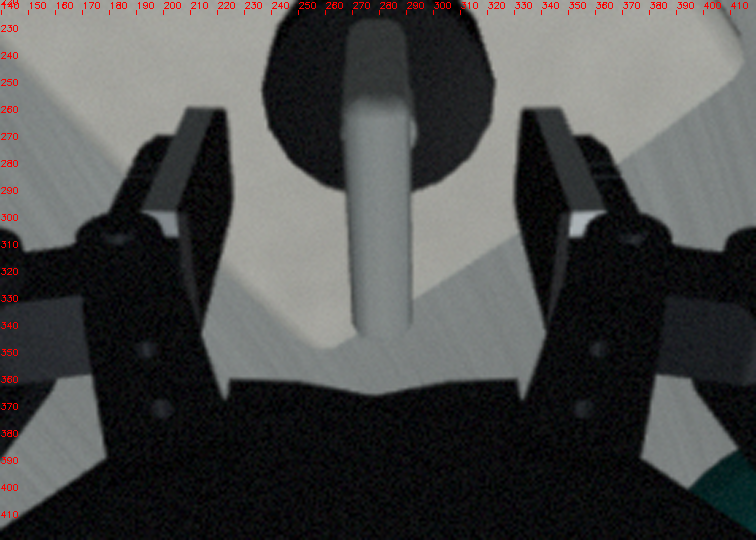

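>>> apply_moves(
  increments=[
    [255,[0,0,0],0],
    [255,[0,0,0],0],
    [255,[0,0,0],0],
    [255,[0,0,0],0],
  ],
  grip_force=30,
)

```text
t: 2.75
position: [525.4, 164.4, 84.1]
ee_rot: [-0.0, 0.216, 0.976, 0.0]
wrist_force: [-5.0, 2.9, 6.3]
opening: 9.5
```

Run:
```python
from h import *
o=bot.observe();q=o['ee_rot'];print(o['t'],o['position'],2*np.arctan2(q[2],q[1]),o['opening'],o['wrist_force'],o['moment'])
```

```text
2.75 [525.4388322  164.44487943  84.08528394] 2.7059263243248877 9.49216344046014 [-5.00047034  2.90216628  6.25278428] [ 0.36830586  0.77513104 -0.03352288]
```

>>> apply_moves(
  increments=[
    [255,[0,0,0],8],
    [255,[0,0,0],17],
    [255,[0,0,0],26],
    [255,[0,0,0],35],
    [255,[0,0,0],44],
    [255,[0,0,0],53],
    [255,[0,0,0],62],
    [255,[0,0,0],70],
  ],
)

```text
t: 3.75
position: [525.5, 164.2, 84.1]
ee_rot: [-0.0, 0.739, 0.674, -0.0]
wrist_force: [-4.0, 1.0, 6.8]
opening: 9.7
```

Run:
```python
from h import *
o=bot.observe();q=o['ee_rot'];print(o['t'],o['position'],2*np.arctan2(q[2],q[1]),o['opening'],o['wrist_force'],o['moment'])
c=snap('wrist','w3');crop("pics/w3.png","pics/w3c.png",140,220,280,200,2.7)
```

```text
3.75 [525.49847856 164.16086241  84.08309855] 1.4795220935047417 9.684054207830686 [-3.96500568  0.99562668  6.77082597] [0.00997536 0.69217578 0.081774  ]
```

View pics/w3c.png

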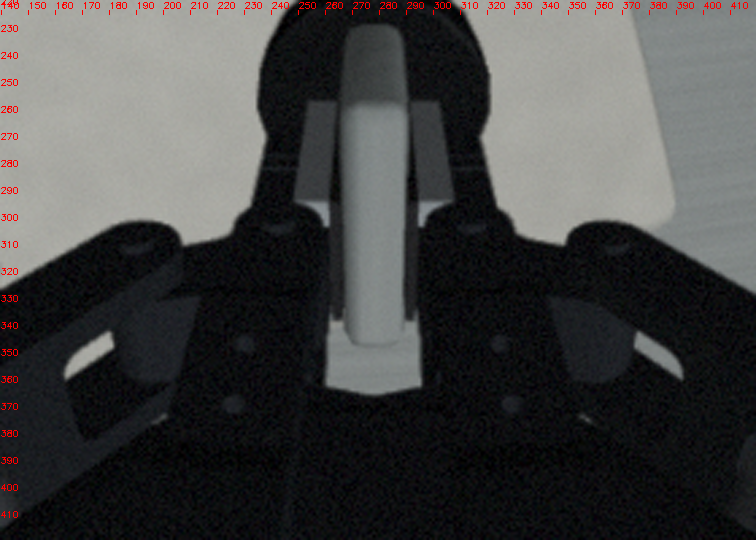

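The key turns with the gripper and the wing is centred between the pads at about (277,300). I'll carry on winding.

>>> apply_moves(
  increments=[
    [255,[0,0,0],9],
    [255,[0,0,0],18],
    [255,[0,0,0],27],
    [255,[0,0,0],36],
    [255,[0,0,0],45],
    [255,[0,0,0],54],
    [255,[0,0,0],62],
    [255,[0,0,0],67],
  ],
)

```text
t: 4.8
position: [525.3, 164.0, 84.1]
ee_rot: [-0.0, 0.988, 0.155, -0.001]
wrist_force: [-5.1, -0.6, 6.8]
opening: 9.4
```

Run:
```python
from h import *
o=bot.observe();q=o['ee_rot'];print(o['t'],o['position'],2*np.arctan2(q[2],q[1]),o['opening'],o['wrist_force'],o['moment'],o['joint_efforts'])
```

```text
4.8 [525.29198714 164.02608005  84.07411974] 0.3115038852239709 9.447306951098975 [-5.11933364 -0.61484061  6.7611044 ] [-0.03335908  0.98718951  0.07417088] [-7.94927739e-01 -4.32988465e+01 -2.22900671e+01  9.99937998e-03
 -1.43772170e+00 -6.29133023e-01]
```

>>> apply_moves(
  increments=[
    [255,[0,0,0],2],
    [255,[0,0,0],4],
    [255,[0,0,0],5],
    [255,[0,0,0],5],
  ],
)

```text
t: 5.3
position: [525.3, 164.0, 84.1]
ee_rot: [-0.0, 0.994, 0.114, -0.001]
wrist_force: [-6.9, 0.0, 7.9]
opening: 9.4
```

Run:
```python
from h import *
o=bot.observe();q=o['ee_rot'];print(o['t'],o['position'],2*np.arctan2(q[2],q[1]),o['opening'],o['wrist_force'],o['moment'],o['joint_efforts'])
```

```text
5.3 [525.2586822  164.03119937  84.08748308] 0.22751422163762364 9.431823921457639 [-6.86000983  0.03210093  7.85069779] [-0.10673772  0.99363856 -0.0197579 ] [-7.38145541e-01 -4.32800889e+01 -2.23089302e+01 -9.90506174e-03
 -1.45403009e+00  1.03061849e-01]
```

>>> apply_moves(
  increments=[
    [255,[0,0,0],2],
    [255,[0,0,0],4],
  ],
)

```text
t: 5.55
position: [525.3, 164.0, 84.1]
ee_rot: [0.0, 0.997, 0.078, -0.001]
wrist_force: [-7.0, -1.6, 6.8]
opening: 9.2
```

Run:
```python
from h import *
o=bot.observe();q=o['ee_rot'];print(o['t'],o['position'],2*np.arctan2(q[2],q[1]),o['opening'],o['wrist_force'],o['moment'],o['joint_efforts'])
c=snap('wrist','w4');crop("pics/w4.png","pics/w4c.png",140,220,280,200,2.7)
```

```text
5.55 [525.28209683 164.01946983  84.10154512] 0.15715972666639344 9.217919612056855 [-6.96054466 -1.61811888  6.75347597] [0.01198732 1.00370259 0.2877374 ] [ -1.02813128 -43.25261593 -22.31775463   0.08927347  -1.46495596
  -0.09715199]
```

View pics/w4.png

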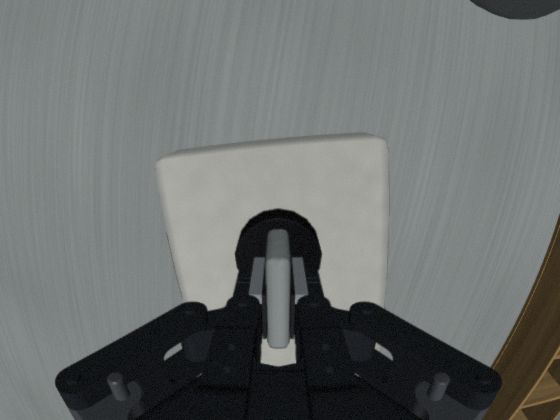

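View pics/w4c.png

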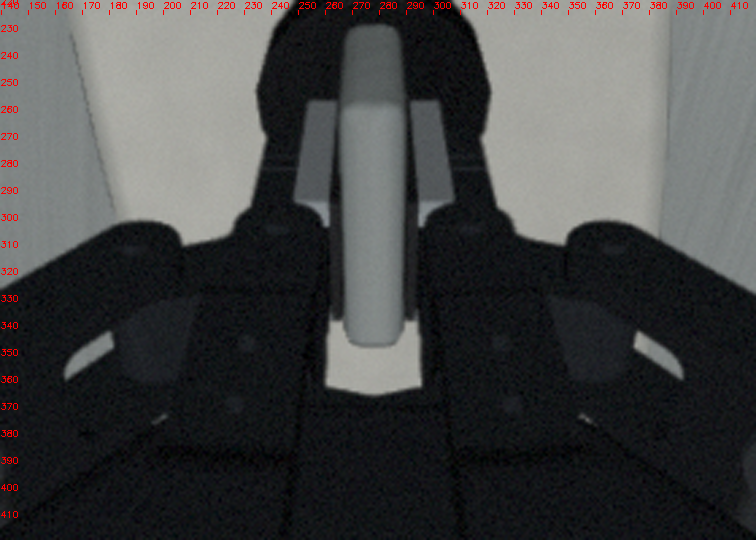

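>>> apply_moves(
  increments=[
    [255,[0,0,0],0],
    [255,[0,0,0],0],
  ],
)

```text
t: 5.85
position: [525.2, 164.0, 84.1]
ee_rot: [0.0, 0.997, 0.079, -0.001]
wrist_force: [-5.1, -0.9, 7.2]
opening: 9.7
```

Run:
```python
from h import *
o=bot.observe();q=o['ee_rot'];print(o['t'],o['position'],2*np.arctan2(q[2],q[1]),o['opening'],o['moment'])
c=cal('wrist')
a=onz(c,(160,158),48);b=onz(c,(386,136),48);d=b-a;print(a,b,np.linalg.norm(d),np.arctan2(d[1],d[0]))
```

```text
5.85 [525.24765609 164.02041039  84.07635143] 0.15818455579093407 9.659613631787266 [-0.06062474  0.95777002  0.1737253 ]
[450.47078424 205.59132578  48.        ] [575.79341113 238.18131862  48.        ] 129.49080447963448 0.2544137239195633
```

>>> apply_moves(
  increments=[
    [100,[0,0,0],0],
    [100,[0,0,0],0],
    [100,[0,0,-0.03],0],
    [100,[0,0,-0.08],2],
    [100,[0.003,0.04,-0.12],12],
    [100,[0.007,0.08,-0.147],22],
    [100,[0.011,0.12,-0.147],32],
    [100,[0.0138,0.1475,-0.147],42],
  ],
)

```text
t: 6.85
position: [563.0, 18.8, 230.5]
ee_rot: [0.0, 0.958, -0.287, 0.0]
wrist_force: [0.0, 1.1, 0.1]
opening: 52.1
```

>>> apply_moves(
  increments=[
    [100,[0,0,0],8],
    [100,[0,0,0],16],
    [100,[0,0,0],22],
    [100,[0,0,0],22],
  ],
)

```text
t: 7.35
position: [562.6, 20.4, 230.2]
ee_rot: [0.0, 0.887, -0.461, -0.0]
wrist_force: [-0.7, 0.3, -0.3]
opening: 52.1
```

Run:
```python
from h import *
o=bot.observe();q=o['ee_rot'];print(o['t'],o['position'],2*np.arctan2(q[2],q[1]),o['opening'],o['wrist_force'],o['moment'])
c=snap('wrist','w5');
```

```text
7.35 [562.63672708  20.43062014 230.23412924] -0.9585130897118627 52.061458169199604 [-0.66000629  0.26128727 -0.28838971] [ 0.00622587 -0.06845111 -0.01710931]
```

View pics/w5.png

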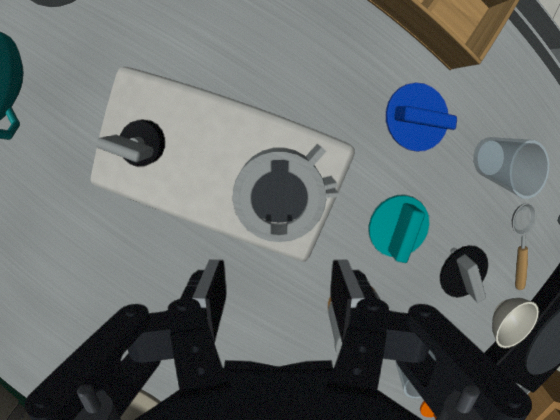

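Run:
```python
from h import *
crop("pics/w5.png","pics/w5c.png",225,140,110,105,6)
crop("pics/w5.png","pics/w5l.png",430,235,75,75,8)
```

```text
(no output)
```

View pics/w5c.png

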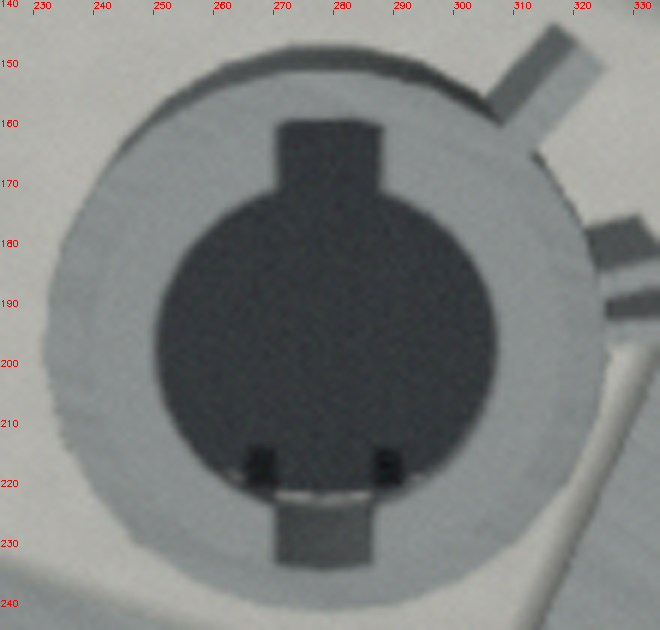

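View pics/w5l.png

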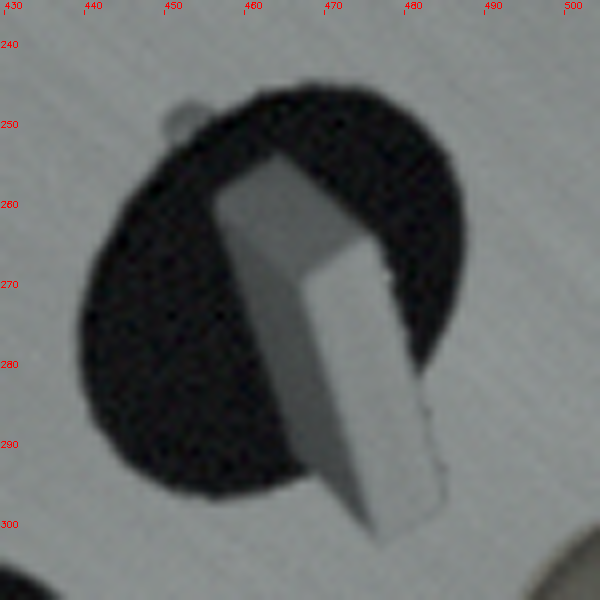

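Run:
```python
from h import *
c=cal('wrist');S=cal('scene');D=cal('side')
print('collar',onz(c,(277.6,196.4),84))
a=onz(c,(277.8,159.8),84);b=onz(c,(277.3,233.5),84);d=a-b;print(a,b,(a+b)/2,np.linalg.norm(d),np.arctan2(d[1],d[0]))
q=[onz(c,p,65) for p in ((466.5,269),(475.5,263.5),(484.5,297),(476,302.5))]
print(np.round(q,1));m=sum(q)/4;d=(q[0]+q[1]-q[2]-q[3])/2
print('bar',m,np.linalg.norm(d),np.arctan2(d[1],d[0])%np.pi, np.linalg.norm(q[0]-q[1]))
for k in (0,1):
    d=q[k]-q[3-k];print(np.arctan2(d[1],d[0])%np.pi)
# bar height triangulation
P=tri([(c,(475.6,283)),(S,(227.5,279)),(D,(315.8,285))]);print(P)
# disc
print('disc',onz(c,(463,271),30))
```

```text
collar [563.73195873  20.81412265  84.        ]
[591.53402583  40.16886552  84.        ] [5.33736804e+02 4.95113483e-02 8.40000000e+01] [562.63541472  20.10918843  84.        ] 70.35681541414517 0.6067821289631891
[[ 619.  -219.9   65. ]
 [ 631.4 -226.    65. ]
 [ 607.2 -280.9   65. ]
 [ 594.4 -275.    65. ]]
bar [ 612.98207313 -250.4275042    65.        ] 60.202549613387454 1.1535512077295147 13.827508270166296
1.151279290151528
1.1558366545187466
(array([ 611.97254634, -252.91734759,   60.61378488]), [array([-0.8,  0.5]), array([-0.,  0.]), array([ 0.4, -0.1])])
disc [ 612.93563376 -249.52156658   30.        ]
```

>>> apply_moves(
  increments=[
    [100,[0.045,0.02,0],-6],
    [100,[0.09,0.041,0],-12],
    [100,[0.135,0.062,0.005],-18],
    [100,[0.18,0.083,0.01],-24],
    [100,[0.22,0.101,0.015],-31],
    [100,[0.2508,0.1151,0.02],-31],
    [100,[0.2508,0.1151,0.02],-31],
  ],
)

```text
t: 8.28
position: [612.0, -253.0, 209.1]
ee_rot: [-0.0, 0.978, -0.208, -0.001]
wrist_force: [0.0, 0.4, 0.2]
opening: 51.8
```

Run:
```python
from h import *
o=bot.observe();q=o['ee_rot'];print(o['t'],o['position'],2*np.arctan2(q[2],q[1]),o['opening'],o['wrist_force'],o['moment'])
c=snap('wrist','w6');p=proj(c,(612.7,-251,65)).astype(int);print(p)
x0,y0=max(p[0]-70,0),max(p[1]-60,0)
crop("pics/w6.png","pics/w6c.png",x0,y0,140,105,5.7)
```

```text
8.275 [ 611.95102826 -253.00470995  209.06014918] -0.41915098433631454 51.77841008131392 [0.02285224 0.36244702 0.2299362 ] [ 0.00989953 -0.01818973 -0.0098468 ]
[277 195]
```

View pics/w6c.png

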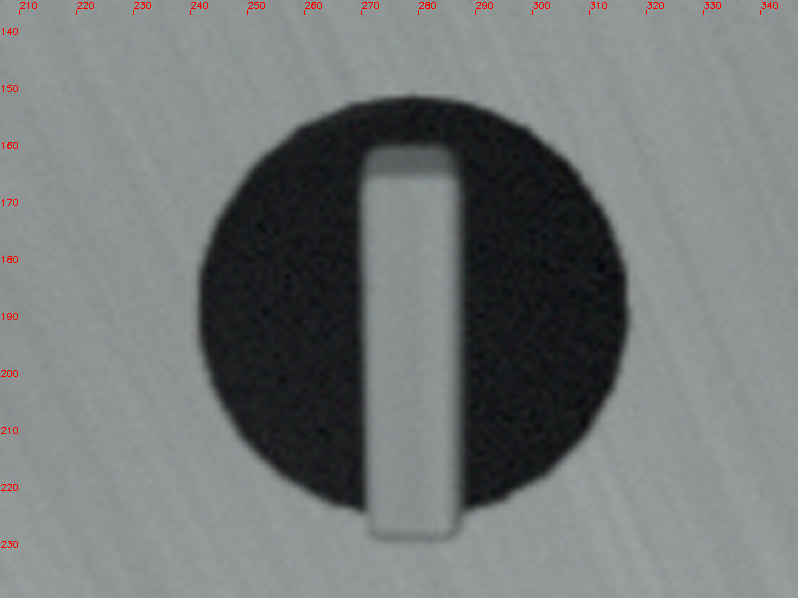

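Run:
```python
from h import *
c=cal('wrist')
a=onz(c,(277,165),65);b=onz(c,(277.8,229),65);d=a-b
print((a+b)/2,np.linalg.norm(d),np.arctan2(d[1],d[0]))
a=onz(c,(277.7,151),28);b=onz(c,(277.7,225),28);print((a+b)/2, onz(c,(240.3,188),30),onz(c,(315.5,188),30))
```

```text
[ 612.19729705 -251.6605285    65.        ] 60.70746118578701 1.1644842210304982
[ 612.13270347 -252.282532     28.        ] [ 577.90593248 -235.29331492   30.        ] [ 648.06540057 -266.42738443   30.        ]
```

>>> apply_moves(
  increments=[
    [100,[0,-0.0013,0.05],-0.5],
    [100,[0,-0.0013,0.1],-0.5],
    [100,[0,-0.0013,0.14],-0.5],
    [100,[0,-0.0013,0.1715],-0.5],
    [100,[0,-0.0013,0.1715],-0.5],
    [180,[0,-0.0013,0.1715],-0.5],
    [255,[0,-0.0013,0.1715],-0.5],
    [255,[0,-0.0013,0.1715],-0.5],
  ],
  grip_force=50,
)

```text
t: 9.32
position: [613.7, -250.0, 40.9]
ee_rot: [0.0, 0.979, -0.203, 0.001]
wrist_force: [-0.6, 0.7, 6.6]
opening: 15.2
```

>>> apply_moves(
  increments=[
    [255,[0,0,0],0],
    [255,[0,0,0],0],
  ],
)

```text
t: 9.57
position: [613.7, -250.0, 40.8]
ee_rot: [0.0, 0.979, -0.203, 0.001]
wrist_force: [-1.2, 1.6, 6.5]
opening: 15.0
```

Run:
```python
from h import *
o=bot.observe();q=o['ee_rot'];print(o['t'],o['position'],2*np.arctan2(q[2],q[1]),o['opening'],o['wrist_force'],o['moment'])
c=snap('wrist','w7');crop("pics/w7.png","pics/w7c.png",140,220,280,200,2.7)
```

```text
9.575 [ 613.72347068 -250.02105521   40.83614226] -0.40943515870355607 14.974241842419243 [-1.15276051  1.5723447   6.50067905] [ 0.28469544  0.13210556 -0.00401997]
```

View pics/w7c.png

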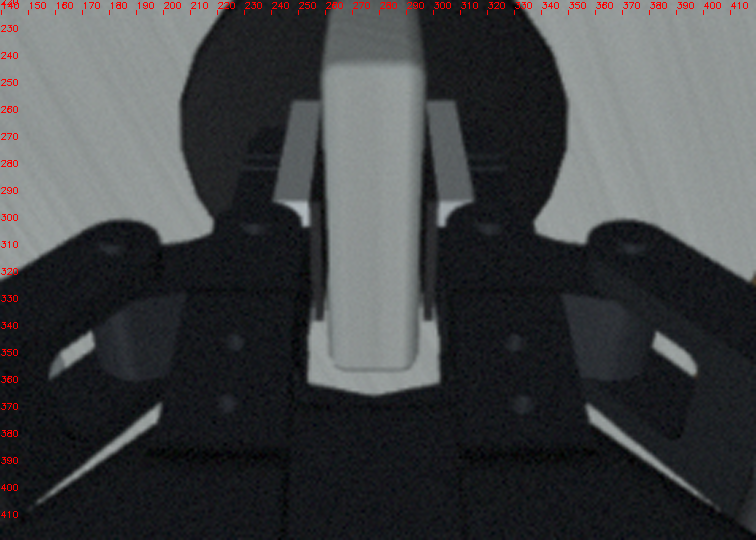

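```bash
python3 - <<'E'
from h import *
o=bot.observe();q=o['ee_rot'];print(o['t'],o['position'],2*np.arctan2(q[2],q[1]),o['qvel'])
c=cal('wrist')
for z in (63,65,66):
    a=onz(c,(277.5,243),z);b=onz(c,(277.5,356),z);print((a+b)/2,np.linalg.norm(a-b))
E
python3 - <<'E'
from h import *
crop("pics/w7.png","pics/w7d.png",230,225,95,140,4.2)
E
```

```text
9.625 [ 613.71338829 -250.03106113   40.81952392] -0.4094899563858867 [-2.19846547e-04  1.52108964e-03 -4.31589469e-04 -5.14189959e-04
 -7.72456127e-05  7.08176663e-04]
[ 612.52214794 -254.13246385   63.        ] 60.683366192726844
[ 613.06017632 -252.88640927   65.        ] 59.6717401336596
[ 613.32919051 -252.26338199   66.        ] 59.165927104125956
```

View pics/w7d.png

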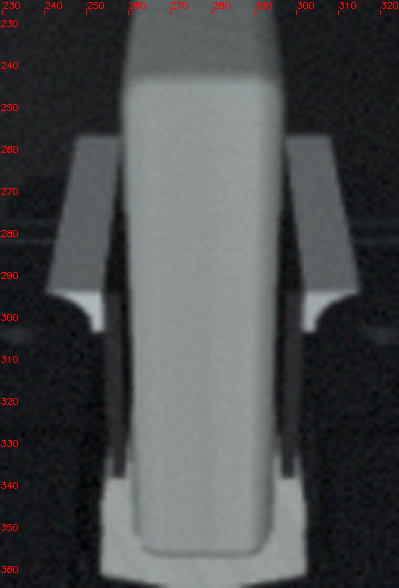

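>>> apply_moves(
  increments=[
    [255,[0,0,-0.03],0],
    [255,[0,0,-0.07],0],
    [255,[-0.01,-0.016,-0.11],3],
    [255,[-0.035,-0.054,-0.11],9],
    [255,[-0.066,-0.1,-0.11],15],
    [255,[-0.097,-0.146,-0.11],22],
    [255,[-0.13,-0.196,-0.11],28],
    [255,[-0.153,-0.23,-0.11],31.8],
  ],
)

```text
t: 10.62
position: [563.4, 24.4, 149.4]
ee_rot: [-0.0, 0.886, -0.464, 0.0]
wrist_force: [-0.4, 0.3, -1.0]
opening: 15.0
```

>>> apply_moves(
  increments=[
    [255,[0,0,0],0],
    [255,[0,0,0],0],
    [255,[0,0,0],0],
  ],
)

```text
t: 11.0
position: [564.3, 21.0, 148.8]
ee_rot: [0.0, 0.886, -0.464, 0.0]
wrist_force: [-0.0, -0.3, -1.9]
opening: 14.9
```

Run:
```python
from h import *
o=bot.observe();q=o['ee_rot'];print(o['t'],o['position'],2*np.arctan2(q[2],q[1]),o['opening'],o['wrist_force'],o['moment'])
snap('wrist','w8');S=snap('scene','s8');D=snap('side','d8')
for c in (S,D): print(proj(c,(563,20.4,84)),proj(c,(563,20.4,150)))
crop("pics/s8.png","pics/s8c.png",235,150,100,80,8)
crop("pics/d8.png","pics/d8c.png",210,160,110,85,7)
crop("pics/w8.png","pics/w8c.png",140,150,280,220,2.7)
```

```text
11.0 [564.33647617  20.99295254 148.84877927] -0.9657067125769055 14.924353254070535 [-0.00718168 -0.27887692 -1.88398668] [ 0.03791152 -0.07192656 -0.02296709]
[278.15460822 208.73139216] [277.80610853 190.15840589]
[268.42929611 221.75609849] [268.07852358 207.4555803 ]
```

View pics/s8c.png

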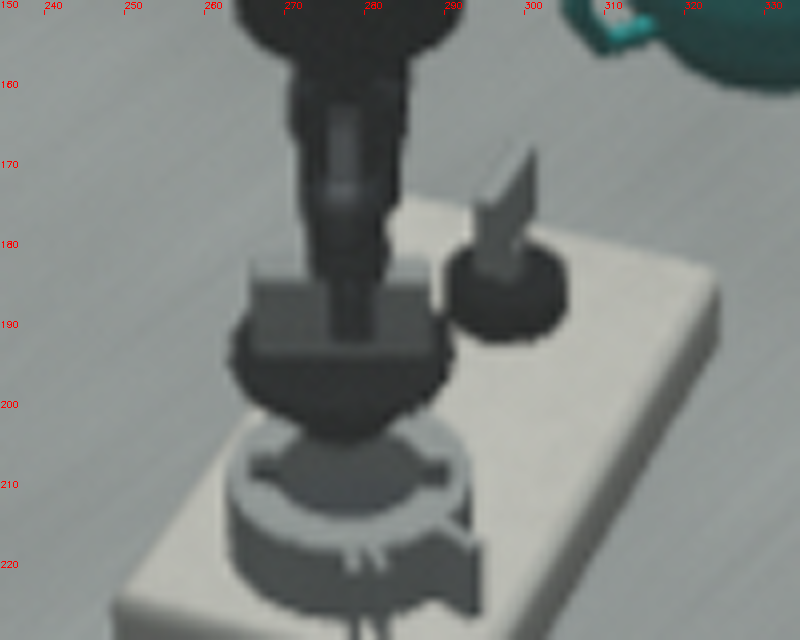

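View pics/d8c.png

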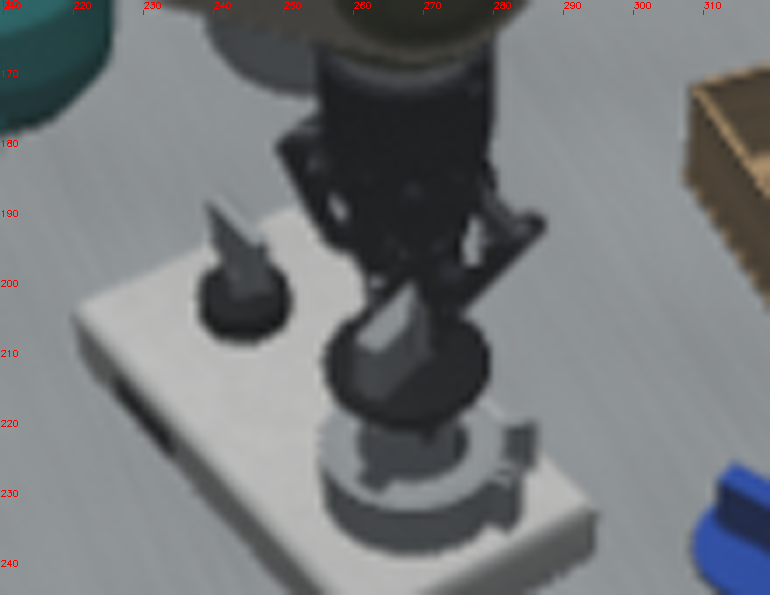

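View pics/w8c.png

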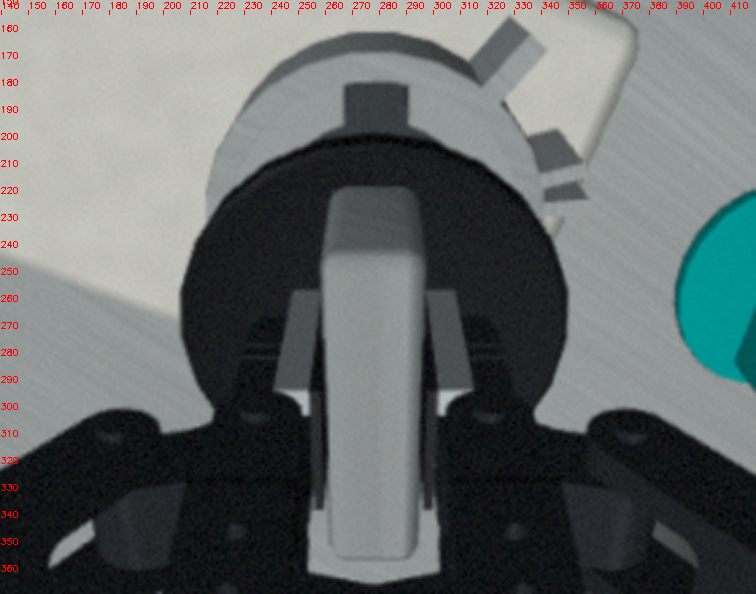

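Run:
```python
from h import *
crop("pics/w8.png","pics/w8d.png",200,155,150,120,5.3)
c=cal('wrist')
for px in ((275.7,180.3),(263.7,182),(287.7,182)): print(px,onz(c,px,84))
x0=np.array([563,20.4]);u=np.array([np.cos(.607),np.sin(.607)])
print('model slot end',x0+36*u)
# bar top z=65+108
z=65+148.85-40.8
a=onz(c,(277,243.5),z);b=onz(c,(277.3,356),z);print('bar',(a+b)/2,np.linalg.norm(a-b),np.arctan2(*(a-b)[1::-1]))
```

```text
(275.7, 180.3) [591.36763836  41.09247733  84.        ]
(263.7, 182) [586.00173218  46.87852366  84.        ]
(287.7, 182) [594.88232394  34.03502742  84.        ]
model slot end [592.56906545  40.93461391]
bar [562.38162046  19.63545181 173.05      ] 59.40181743383562 0.6063822584821935
```

View pics/w8d.png

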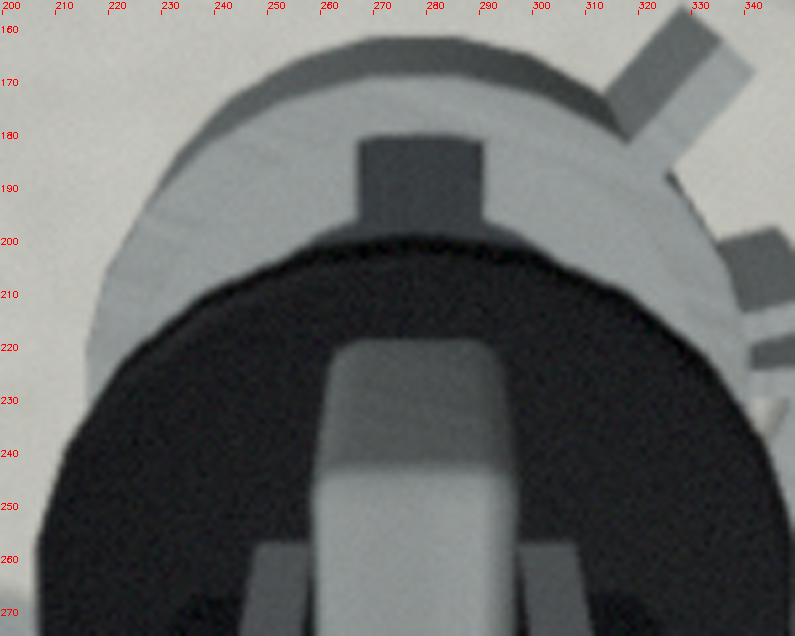

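>>> apply_moves(
  increments=[
    [255,[0.0002,-0.001,0.01],0],
    [255,[0.0002,-0.001,0.02],0],
    [255,[0.0002,-0.001,0.026],0],
    [255,[0.0002,-0.001,0.03],0],
    [255,[0.0002,-0.001,0.034],0],
    [255,[0.0002,-0.001,0.037],0],
    [255,[0.0002,-0.001,0.037],0],
  ],
)

```text
t: 12.02
position: [565.0, 22.6, 111.7]
ee_rot: [0.0, 0.886, -0.464, -0.0]
wrist_force: [0.8, -0.2, -3.0]
opening: 15.3
```

Run:
```python
from h import *
o=bot.observe();q=o['ee_rot'];print(o['t'],o['position'],2*np.arctan2(q[2],q[1]),o['opening'],o['wrist_force'],o['moment'])
snap('wrist','w9');S=snap('scene','s9');D=snap('side','d9')
crop("pics/s9.png","pics/s9c.png",235,150,100,80,8)
crop("pics/w9.png","pics/w9c.png",180,150,200,150,4)
```

```text
12.025 [564.98113509  22.56467562 111.69844225] -0.9645762599644587 15.31616616186964 [ 0.75695216 -0.1921569  -2.97703599] [ 0.0089652  -0.01832791  0.00345228]
```

View pics/s9c.png

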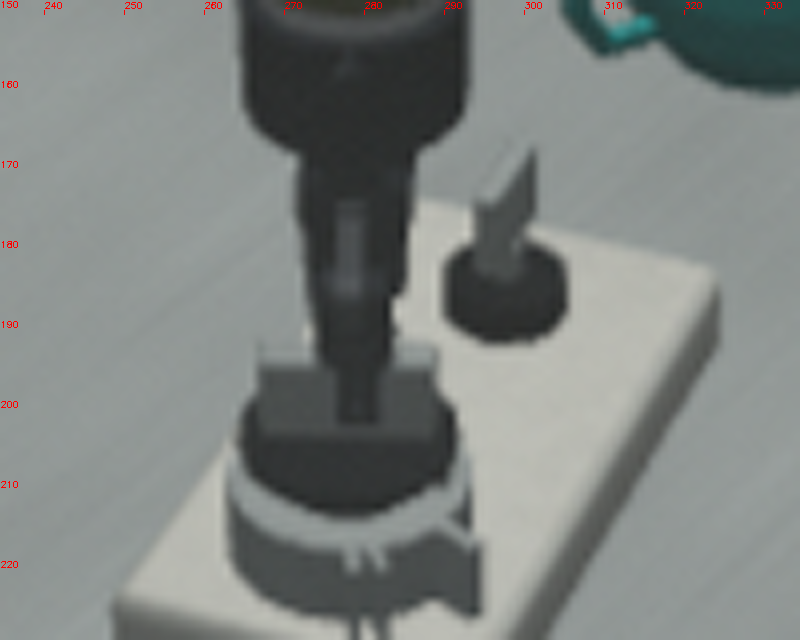

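View pics/w9c.png

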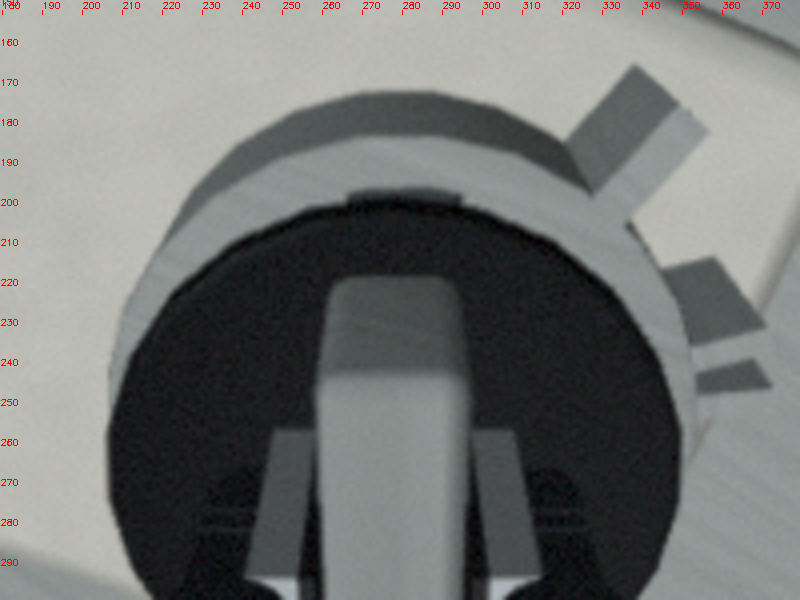

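>>> apply_moves(
  increments=[
    [255,[0,0,0.004],0],
    [255,[0,0,0.007],0],
    [255,[0,0,0.009],0],
    [255,[0,0,0.0105],0],
    [255,[0,0,0.0115],0],
    [255,[0,0,0.012],0],
    [255,[0,0,0.012],0],
  ],
)

```text
t: 13.05
position: [565.1, 22.5, 100.8]
ee_rot: [-0.0, 0.886, -0.464, 0.0]
wrist_force: [-5.0, -0.9, 7.3]
opening: 15.2
```

Run:
```python
from h import *
o=bot.observe();q=o['ee_rot'];print(o['t'],o['position'],q,2*np.arctan2(q[2],q[1]),o['opening'],o['wrist_force'],o['moment'])
snap('wrist','w10');S=snap('scene','s10');D=snap('side','d10')
crop("pics/s10.png","pics/s10c.png",235,150,100,80,8)
crop("pics/d10.png","pics/d10c.png",210,160,110,85,7)
```

```text
13.05 [565.11367534  22.47242392 100.79038402] [-3.96036446e-05  8.85927907e-01 -4.63822904e-01  2.36358363e-04] -0.9646110092057573 15.213522892692893 [-4.99296923 -0.88316242  7.29303206] [0.16432678 0.7685527  0.01090819]
```

View pics/s10c.png

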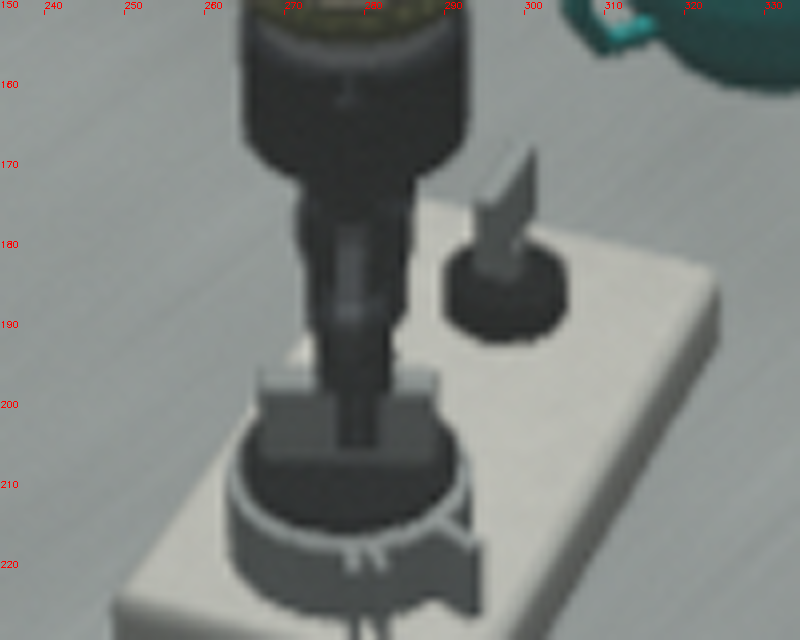

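View pics/d10c.png

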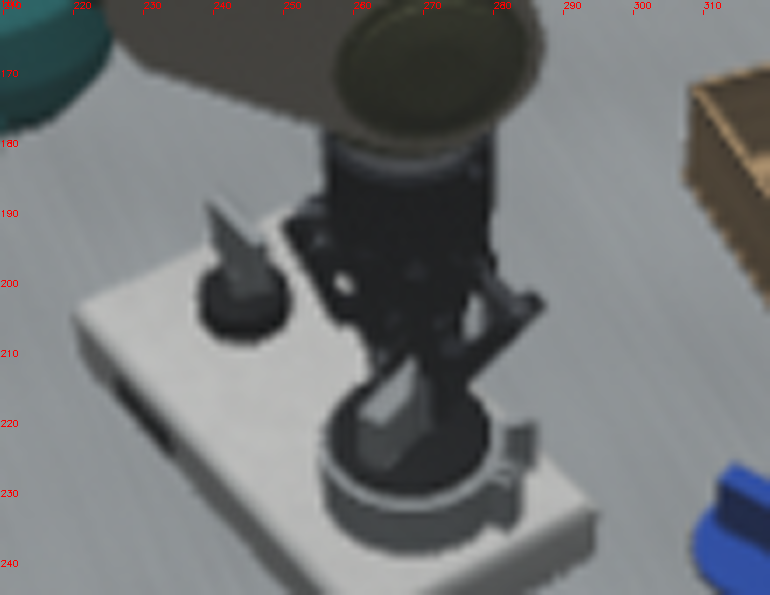

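>>> apply_moves(
  increments=[
    [255,[0.0002,0,-0.0003],4],
    [255,[0.0003,0,-0.0003],8],
    [255,[0.0005,0,-0.0003],12],
    [255,[0.0007,0.0001,-0.0003],16],
    [255,[0.0009,0.0002,-0.0003],20],
    [255,[0.0009,0.0002,-0.0003],20],
  ],
)

```text
t: 13.95
position: [565.9, 21.2, 100.9]
ee_rot: [-0.0, 0.792, -0.61, 0.001]
wrist_force: [0.1, -3.2, 4.6]
opening: 15.1
```

Run:
```python
from h import *
o=bot.observe();q=o['ee_rot'];print(o['t'],o['position'],q,2*np.arctan2(q[2],q[1]),o['opening'],o['wrist_force'],o['moment'])
snap('wrist','w11')
crop("pics/w11.png","pics/w11c.png",140,150,280,220,2.7)
```

```text
13.95 [565.88171153  21.23699917 100.85231572] [-1.60366261e-04  7.92082016e-01 -6.10414065e-01  8.50499160e-04] -1.3131670575577192 15.119174710867332 [ 0.08407945 -3.24325918  4.59776443] [-0.38262776  0.2416283   0.02796905]
```

View pics/w11c.png

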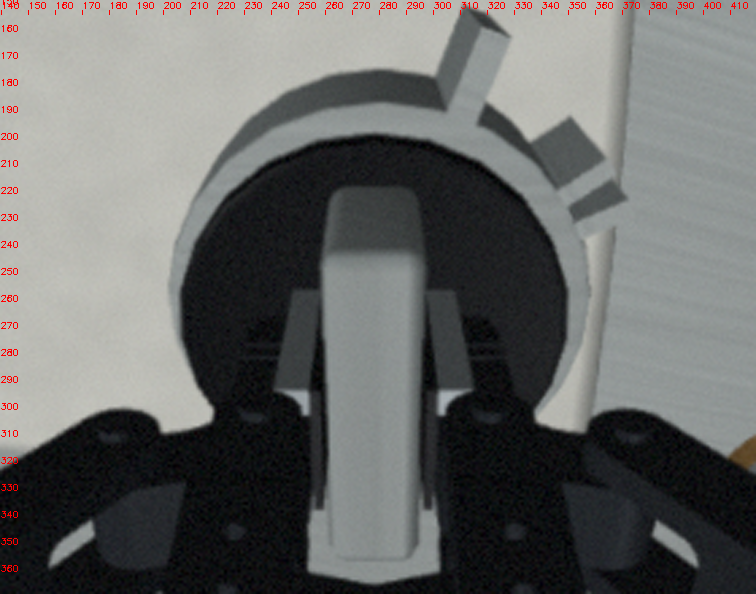

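>>> apply_moves(
  increments=[
    [255,[0.0002,0,0],4],
    [255,[0.0003,0,0],8],
    [255,[0.0005,0,0],12],
    [255,[0.0007,0.0001,0],16],
    [255,[0.0008,0.0001,0],20],
    [255,[0.0008,0.0001,0],20],
    [255,[0.0008,0.0001,0],20],
  ],
)

```text
t: 14.88
position: [565.9, 20.4, 100.9]
ee_rot: [0.0, -0.674, 0.738, -0.001]
wrist_force: [-2.3, -4.7, 6.0]
opening: 14.9
```

Run:
```python
from h import *
o=bot.observe();q=o['ee_rot'];print(o['t'],o['position'],q,2*np.arctan2(q[2],q[1]),o['opening'],o['wrist_force'],o['moment'],np.abs(o['qvel']).max())
c=snap('wrist','w12');snap('scene','s12');snap('side','d12')
crop("pics/w12.png","pics/w12c.png",140,130,280,220,2.7)
crop("pics/s12.png","pics/s12c.png",235,150,100,80,8)
```

```text
14.875 [565.90309852  20.39157979 100.8678966 ] [ 1.38831576e-04 -6.74481034e-01  7.38291719e-01 -8.08124693e-04] 4.622116363965329 14.896719132829878 [-2.27555625 -4.74734792  5.99127573] [-0.47574209  0.3523845   0.12437862] 0.0012759819051911894
```

View pics/w12c.png

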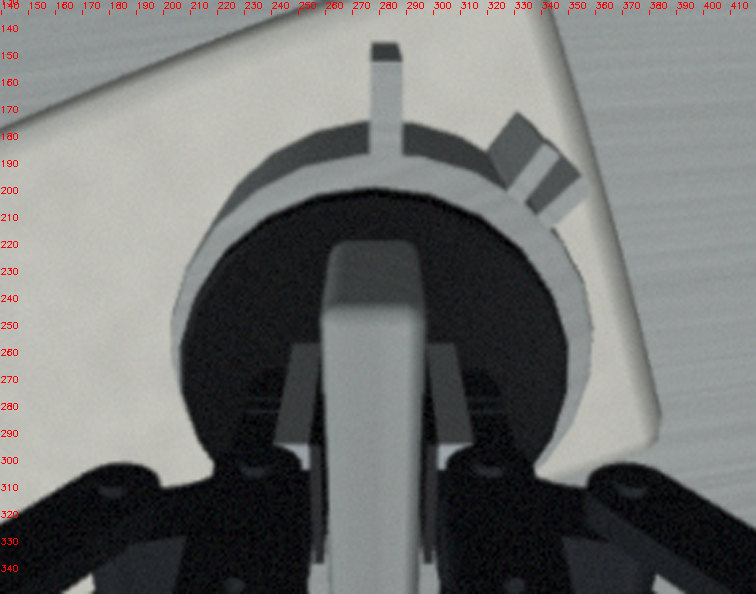

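View pics/s12c.png

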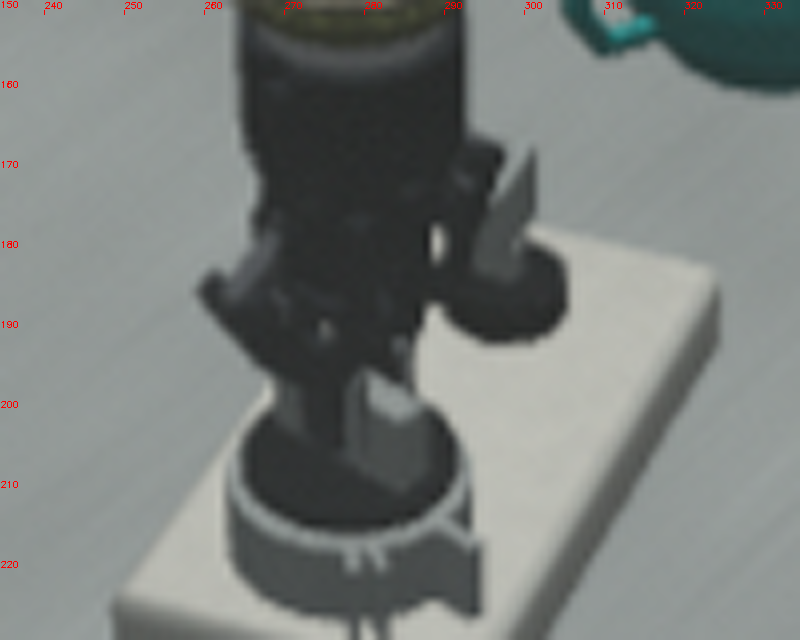

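View pics/d12.png

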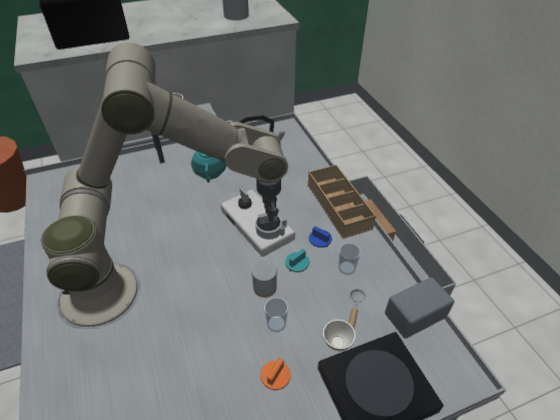

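Run:
```python
from cell import bot
print(bot.hand_in()); o=bot.observe(); print(o['t'],o['position'],o['opening'],o['moment'])
```

```text
the job is handed in; nothing more can be done
None
the job is handed in; nothing more can be done
```

I wound the key to its stop, fitted the lid fully home in the collar and twisted it to the run rib. I handed the job in at about 15 s with the gripper still holding the lid. No verdict was reported.

- **Key:** wound about 140° clockwise in one grasp. Moment about the tool axis was 0.29 N m at the stop, and 0.17 N m while held there. After release the wing lay along the mill's long axis.
- **Lid home:** the TCP stopped at z = 100.8 mm, which is the full-depth height I had worked out. By calculation the lid's axis is within about 1 mm of the collar's. No tilt was visible.
- **Twist:** the lid turned 40° (0.70 rad) clockwise, and its bar points at the single rib to about 0.05 rad, well short of the lock. The moment rose from 0.03 to 0.12 N m over the second half of the turn, which fits the return spring. I could not read the drive joint itself.
- **Grip:** the fingers were closed on the bar at about 15 mm opening, with the grip set to 50 N and the arm at rest.
- **Other things on the tray:** none looked moved in the last side and scene views.
- **Disagreement:** before insertion, the fixed cameras put the lid about 2 mm off along the slots while the wrist camera showed none. I moved it 1 mm, and it went in without side force until the final press, when about 5 N showed.

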